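# Slide a tube carrier round the track corner into its dock

## Task

Slide the tube carrier along its track, round the corner and on into the blue dock until it snaps past the rollers and stays there by itself with the red spring plunger pressed in, then let go of it. Keep it standing flat on the track the whole way, never lifting it out, and feel your way gently: do not jam or force it against the rails or the stop. Leave the things standing round the track where they are.

Things in the scene. Friction and masses are not known exactly. Their poses are not given: they have to be found in the camera images.
- track: White plate 275 x 275 x 6 mm, fixed, with an L-shaped lane. Origin on its underside, z up, plate x = -130 to 145, y = -125 to 150; track numbers are mm in its frame. The carrier slides on its top, z = 6. Lane 50 wide between aluminium rails (5 thick, tops z = 22). Entry lane: centre line x = -85, in +y from its open end y = -120 to the bend. Over 20 N between carrier and track counts as forcing.
- bend_centre (a point): Centre of curvature, at track (-5, 0, 6), of the bend IF in mid setting: centre line of radius 80 from (-85, 0), turning right 90 degrees to (-5, 80), then the exit lane in +x along y = 80. But the bend section with exit lane and dock is clamped somewhere up to 12 mm either way along track y (holds to 80 N); the real setting is not reported. Small gaps between the sections are harmless.
- dock_mid (a point): Centre of the docked carrier's foot on the deck, at track (80, 80, 6), IF all is in mid setting. The blue dock (open above, 50 wide, tops z = 25) is clamped up to 15 mm either way along track x, not reported, and goes with the bend section along y. 3 mm past its docked place the carrier meets black rubber pads (1.5 N/mm, giving up to 6 mm).
- rollers_mid (a point): Midpoint between the dock's two sprung black rollers in mid setting, 12 mm before dock_mid (they go with the dock). Each sticks 4.5 mm into the lane. Passing them takes about 2 to 3 N (sliding elsewhere about 0.5 to 1 N); once the carrier's centre is past them they drive it on and hold it (about 2 N to pull out).
- carrier_grip (a point): On the axis of the tube carrier, 42 mm above its underside, mid-way up the grey round collar to hold it by (26 mm diameter, 18 to 60 mm up). Below: round black foot with orange band, 46 mm diameter, 18 high. Above: clear tube with red cap (18 mm), top at 84 mm. 0.15 to 0.31 kg, loose, slides upright on its foot, yaw is free. Starts in the entry lane at track y = -85 to -45.
- stop_plunger (a joint): Red spring plunger (0.1 to 0.7 N) in the dock's stop: 0 = fully out, grows as the carrier presses it in (m); touched only after the rollers are passed; about 0.006 with the carrier snapped in, 0.009 as the rubber pads are met.
- tube_rack: Orange rack of microtubes, 62 x 160 x 42 mm, loose bystander; origin at the centre of its underside.
- petri_dish: Covered clear dish, 69 mm diameter, 16 mm high, loose bystander; origin at the centre of its underside.
- marker: Blue and white marker pen, 140 x 12 x 14 mm, lying, loose bystander; origin at the centre of its underside, x along it.
Things that resemble listed ones, but are neither listed nor needed, are in the scene too. There is more than one size of the part that bears carrier_grip; the job needs the smallest.

How it is judged:
By the outcome, as a careful person would: the job done as asked, in the order asked, and still so for the second after the job is handed in, with the robot touching nothing.
It also fails if it takes over 72 s, if anything falls off the work surface, if the arm or the gripper's body presses on something with over 40 N, if the wrist force passes 120 N, or if a joint passes its speed limit or range.

## Robot

A 6-joint arm with a two-finger parallel gripper is mounted at the origin on a cart in front of the work surface, level with it; the furniture and walls round the work are solid. World frame = base frame: x ahead of the robot, y to its left, z up, the work surface at z = 0. Lengths are in m, angles in rad, forces in N, time in s.
With the tool pointing down it reaches from about 0.425 to 0.95 m from the base axis. Payload 14.7 kg.
Tool frame: the origin (TCP) lies midway between the tips of the shut fingers; the grasp point (between the pads) lies 19 mm behind it (manip.grip_point_offset is the distance from the TCP to the grasp point, in m); z points along the fingers, y is the line along which they close (so a half turn about z gives the same grasp; the last joint's range is limited). The gripper opens to 85 mm and grips with 20 to 120 N. Pads are 22 mm wide; open, the fingers measure 114 mm over their backs; the gripper's body (76 mm by 85 mm) begins 54 mm behind the grasp point. The pads swing forward as they close: fully open they stand 13 mm farther back than shut.
Start: joints at [-1.304, 0.48, 1.596, -0, 1.065, -0.047], TCP at [0.201, -0.618, 0.231] pointing down, gripper open.
Joint ranges: [-2.75, 2.75], [-0.82, 2.05], [0.23, 2.67], [-1.56, 4.7], [0.09, 2.69], [-2.92, 2.92]. Speed limits (rad/s): [1.89, 1.89, 2.39, 3.01, 3.01, 3.01].

## Interface

Orientations are given as a unit quaternion [x, y, z, w].
In Python, from station import manip, vision gives the robot as it stands.
- The arm moves only by the tool send_rows, never from a script. Its argument "deltas" is a list of rows, each a list of 5 numbers: the closure, from 0 (fully open) to 1 (shut), then the shift along the tool's x, y, z in cm, then the turn about the tool's z in rad. A call has 1 to 20 rows; each row is the pose to reach, as a shift and turn from the pose commanded when the call began, along the tool's axes at that moment; what a row does not reach only later rows make up. A row lasts 1/8 s, in which the tool goes at most 62.5 mm and 10.7 degrees, less where a joint would pass 70% of its speed; a pose out of reach is approached as far as the arm can. A call with a gripper value outside its range is refused whole. The fingers move at their own pace and stop on an object; "grip_force" is the grip in N (left out, the last holds). Time passes only in rows, so rows that repeat a pose let the fingers close. It gives the time, the measured TCP pose, the force, the opening and the grip force at its end, in the units of the state.
- manip.sense(): the state, without advancing time (a new reading comes with each control period).
- vision.snapshot(name): name is "scene" or "top" or "wrist"; returns a dict with "color" (480x640x3 uint8, red, green, blue), "fx", "fy", "cx", "cy" (pixels), "distortion" ([k1, k2, p1, p2, k3] as OpenCV has them; the pictures are not rectified), "extrinsics" (4x4, takes a point from camera to world coordinates). Camera axes: x right, y down, z forward; pixel columns grow to the right and rows downward; lengths in m; the calibration is good to about 2 mm. A picture is of the moment at which its call begins. There is no depth.
- manip.sign_off(): hands the job in; it is judged then, once.
The state is a dict: "time": time; "joint_pos": joint angles; "joint_vel": joint speeds; "joint_efforts": joint torques, N m; "eef_pos": TCP position; "ee_rot": TCP orientation; "force": force on the tool from outside, world axes, zero at the start; "ft_torque": the same for the moment, N m; "grip_width": finger opening in m; "grip_force": force on a finger pad.
Only numpy, scipy, OpenCV 4.12 (cv2) and the standard library are available. Lean on these libraries where they do the work, as an engineer would, in place of code of your own. Each camera call takes 0.05 s, during which the arm holds its last target. There are 200 camera calls.

## Working session

There is one attempt and no reset: what is moved stays moved. The work goes in short steps, Python scripts to look and compute and a tool call to move; the robot and the scene stay as the last step left them, time stands still between calls to the robot, and variables do not carry over. Pictures are saved under pics/ and viewed, at most 12 in all, crops included, and the job is handed in when it is done.

Besides the shell and the picture viewer there is one more tool, called as name(argument=value, ...) on one line, values as JSON. send_rows: Moves the arm, as the interface text tells. Its arguments: {"type":"object","properties":{"deltas":{"type":"array","items":{"type":"array","items":{"type":"number"}}},"grip_force":{"type":"number"}},"required":["deltas"]}

```bash
mkdir -p pics; ls; cat > h.py <<'E'
import numpy as np, cv2, json
from station import manip, vision
def snap(n,f):
    s=vision.snapshot(n); cv2.imwrite('pics/'+f+'.png',s['color'][:,:,::-1]); 
    np.savez('pics/'+f+'.npz',**{k:np.array(s[k]) for k in s}); return s
def load(f): return np.load('pics/'+f+'.npz')
def K(s): return np.array([[s['fx'],0,s['cx']],[0,s['fy'],s['cy']],[0,0,1.]])
def pix2w(s,uv,z):
    p=cv2.undistortPoints(np.array(uv,float).reshape(-1,1,2),K(s),np.array(s['distortion'])).reshape(-1,2)
    E=np.array(s['extrinsics']); d=np.c_[p,np.ones(len(p))]@E[:3,:3].T; o=E[:3,3]
    return o+d*((np.broadcast_to(z,len(p))-o[2])/d[:,2])[:,None]
def w2pix(s,P):
    E=np.linalg.inv(np.array(s['extrinsics'])); r=cv2.Rodrigues(E[:3,:3])[0]
    return cv2.projectPoints(np.array(P,float).reshape(-1,1,3),r,E[:3,3],K(s),np.array(s['distortion']))[0].reshape(-1,2)
E
python3 - <<'E'
from h import *
print(manip.sense())
for n in('top','scene'):
    s=snap(n,n+'0'); print(n,s['fx'],np.round(s['extrinsics'],3).tolist())
E
```

```text
pics
{'time': 0.0, 'joint_pos': array([-1.30363741e+00,  4.80834679e-01,  1.59689549e+00,  2.17594429e-05,
        1.06513007e+00, -4.66185236e-02]), 'joint_vel': array([ 0.00014576,  0.00219359,  0.00128501,  0.00099266, -0.00041172,
       -0.00044938]), 'joint_efforts': array([-2.00820818e-03, -9.50632095e+01, -4.30178654e+01, -3.31081465e-04,
        1.20970089e-02,  9.84610392e-05]), 'eef_pos': array([ 0.20052441, -0.61783525,  0.23066251]), 'ee_rot': array([ 9.87718813e-01,  1.56240660e-01, -6.02899769e-05, -6.30991210e-04]), 'force': array([-0.02547583, -0.67860997,  0.10520239]), 'ft_torque': array([-0.02270862, -0.07925909, -0.01191514]), 'grip_force': 0.0, 'grip_width': 0.08542568137667986}
top 542.7318071747551 [[-0.02, -0.996, 0.093, 0.476], [-0.999, 0.017, -0.027, 0.048], [0.025, -0.093, -0.995, 1.113], [0.0, 0.0, 0.0, 1.0]]
scene 489.79048255106136 [[-0.733, -0.375, 0.568, 0.063], [-0.68, 0.431, -0.593, 0.576], [-0.023, -0.821, -0.571, 0.57], [0.0, 0.0, 0.0, 1.0]]
```

View pics/top0.png

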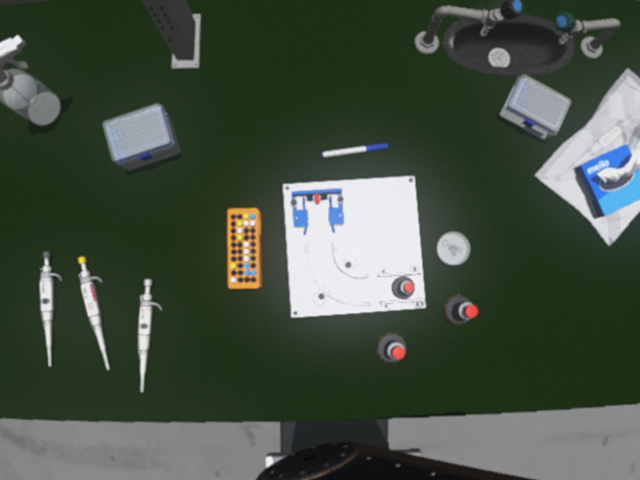

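View pics/scene0.png

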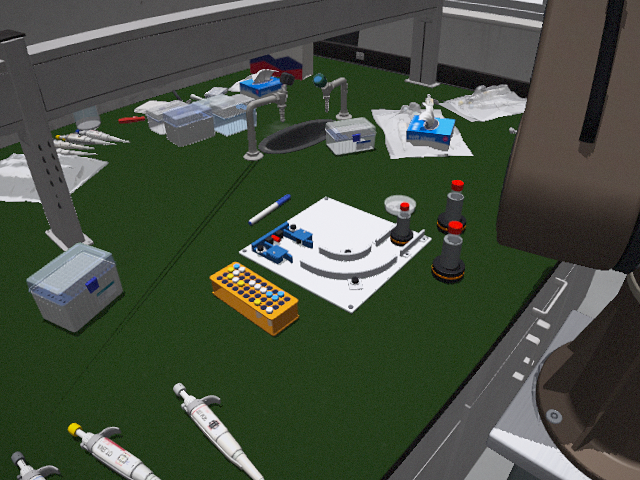

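The top view shows three carrier-like parts: one in the lane at (403,287), and two outside it at (461,309) and (392,348), which look larger. The one in the entry lane fits the description. The dock is at (318,205) and its red plunger at (317,199). I'll confirm in an enlarged crop.

```bash
python3 - <<'E'
from h import *
im=cv2.imread('pics/top0.png')[165:365,275:485]
cv2.imwrite('pics/crop1.png',cv2.resize(im,None,fx=3.6,fy=3,interpolation=cv2.INTER_CUBIC)[:600] if 0 else cv2.resize(im,(630,600),interpolation=cv2.INTER_CUBIC))
E
```

```text
(no output)
```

View pics/crop1.png

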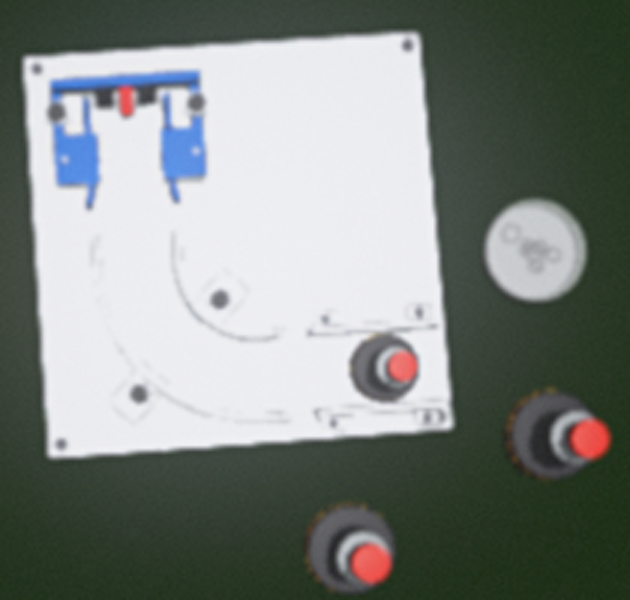

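The part in the lane, with its foot about 68 px wide in the crop, is clearly smaller than the other two (about 88 px). It is the right one, standing in the entry lane.

```bash
cat >> h.py <<'E'
def fit(A,B):
    a,b=A-A.mean(0),B-B.mean(0); th=np.arctan2((a[:,0]*b[:,1]-a[:,1]*b[:,0]).sum(),(a*b).sum())
    R=np.array([[np.cos(th),-np.sin(th)],[np.sin(th),np.cos(th)]]); return th,R,B.mean(0)-R@A.mean(0)
E
python3 - <<'E'
from h import *
s=load('top0'); f=lambda c:np.array(c,float)/3+[275,165]-[1/3,1/3]
W=pix2w(s,f([(23,57),(418,33),(454,430),(48,459)]),.006)[:,:2]
T=np.array([(145,150),(145,-125),(-130,-125),(-130,150)])/1e3
th,R,t=fit(T,W); print('th',th,'t',t,'res',((T@R.T+t)-W)*1e3)
np.savez('track.npz',R=R,t=t,th=th)
tr=lambda c,z:np.round(((pix2w(s,f(c),z)[:,:2]-t)@R)*1e3,1).tolist()
print('foot',tr([(384,368)],.024),'cap',tr([(402,367)],.090))
print('plunger tip',tr([(126,117)],.016),'walls in',tr([(91,110),(164,110)],.025), 'funnel',tr([(90,208),(176,202)],.025))
print('outer bend bottom',tr([(250,420)],.022),'exit rails', tr([(97,245),(174,240)],.022))
print('bend tangent',tr([(270,421),(270,338),(330,331),(380,326),(380,408)],.022))
E
```

```text
th 0.05032521405020468 t [ 0.56753432 -0.04296115] res [[-0.77524208 -0.46174992]
 [-0.22225446 -0.1472768 ]
 [ 0.72085854  1.34210891]
 [ 0.276638   -0.73308219]]
foot [[-85.1, -78.7]] cap [[-85.4, -79.6]]
plunger tip [[97.5, 82.4]] walls in [[102.3, 105.8], [99.0, 56.5]] funnel [[35.8, 110.8], [36.0, 52.9]]
outer bend bottom [[-113.3, 13.7]] exit rails [[10.9, 107.8], [10.7, 55.9]]
bend tangent [[-114.9, 0.4], [-59.5, -3.7], [-57.7, -44.5], [-56.8, -78.5], [-111.7, -74.1]]
```

```bash
cat >> h.py <<'E'
d=np.load('track.npz') if __import__('os').path.exists('track.npz') else None
def T2W(x,y): return d['R']@(np.array([x,y])/1e3)+d['t']
def W2T(p): return (np.array(p)[:2]-d['t'])@d['R']*1e3
def yaw(q): # world angle of tool y
    from scipy.spatial.transform import Rotation as Ro
    M=Ro.from_quat(q).as_matrix(); return np.arctan2(M[1,1],M[0,1])
def rel(cmd,x,y,z,ang):
    """cmd=(X,Y,Z,yaw of tool y) world; goal track mm x,y, world z m, tool-y angle in track deg -> row tail"""
    w=T2W(x,y)-cmd[:2]; a=cmd[3]; ey=np.array([np.cos(a),np.sin(a)]); ex=np.array([-ey[1],ey[0]])
    turn=-(np.deg2rad(ang)+float(d['th'])-a)
    return np.round([w@ex*100,w@ey*100,(cmd[2]-z)*100,turn],3).tolist()
def now(): 
    s=manip.sense(); return np.r_[s['eef_pos'],yaw(s['ee_rot'])]
E
python3 - <<'E'
from h import *
c=now(); s=manip.sense()
from scipy.spatial.transform import Rotation as Ro
print(np.round(Ro.from_quat(s['ee_rot']).as_matrix(),3).tolist(),c)
print(T2W(-85,-79),rel(c,-85,-79,.19,0))
E
```

```text
[[0.951, 0.309, -0.0], [0.309, -0.951, 0.001], [0.0, -0.001, -1.0]] [ 0.20058051 -0.61788163  0.23074171 -1.25694735]
[ 0.48661594 -0.12613697] [42.388, -37.942, 4.074, -1.307]
```

send_rows(deltas=[[0,4,-4,0.5,-0.12],[0,9,-8,1,-0.26],[0,14,-12.5,1.5,-0.42],[0,18.5,-16.5,2,-0.58],[0,23,-20.5,2.5,-0.74],[0,27.5,-24.5,3,-0.9],[0,32,-28.5,3.5,-1.05],[0,36.5,-32.5,4,-1.18],[0,40,-36,4.07,-1.27],[0,42.39,-37.94,4.07,-1.307],[0,42.39,-37.94,4.07,-1.307],[0,42.39,-37.94,4.07,-1.307]])

```text
time: 1.6
eef_pos: [0.4864, -0.1267, 0.1904]
ee_rot: [0.689, 0.725, -0.0, -0.0]
force: [0.1, 0.3, 0.9]
grip_width: 0.0856
grip_force: 0.0
```

```bash
python3 - <<'E'
from h import *
c=now(); s=manip.sense(); print(s['time'],c,W2T(c),np.round(s['joint_pos'],2),s['force'])
w=snap('wrist','w1'); print(np.round(w['extrinsics'],3).tolist(), w['fx'])
E
```

```text
1.6 [ 0.48638478 -0.12667334  0.19041866  0.05005577] [-85.25785514 -79.52405665] [-0.31  0.33  1.97 -0.    0.84 -0.36] [0.12974354 0.25910571 0.88306677]
[[0.999, 0.047, 0.016, 0.482], [0.05, -0.945, -0.323, -0.044], [-0.001, 0.324, -0.946, 0.333], [0.0, 0.0, 0.0, 1.0]] 373.43626402526
```

View pics/w1.png

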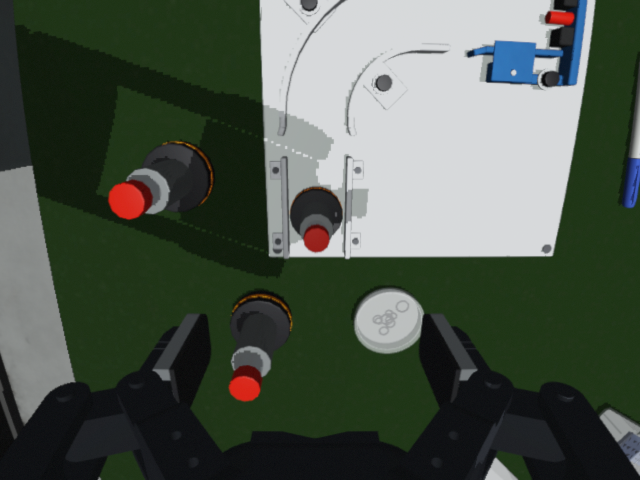

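The wrist view shows the carrier upright in the entry lane, foot at (316,214) and cap at (316,239). The bend's rails start at (283,133) and (352,133), the inner exit rail ends at (447,47), and the plunger is at (560,18). A bystander carrier stands at (261,320).

```bash
python3 - <<'E'
from h import *
w=load('w1')
tr=lambda c,z:np.round([W2T(p) for p in pix2w(w,c,z)],1).tolist()
print('cap',tr([(316.5,239)],.09),'foot top',tr([(316,212)],.024))
print('entry inner edges',tr([(288.5,200),(345.5,200)],.022))
print('bend starts',tr([(283,135),(352,135)],.022),'entry ends',tr([(285,157),(347,156)],.022))
print('other big',tr([(262,325)],.03))
print('plate edge',tr([(270,256),(551,256)],.006))
print('inner exit rail end',tr([(448,43),(448,50)],.022),'plunger tip',tr([(547,17)],.016))
im=cv2.imread('pics/w1.png')
a=cv2.resize(im[0:150,260:460],(800,600),interpolation=cv2.INTER_CUBIC)
cv2.imwrite('pics/crop2.png',a)
E
```

```text
cap [[-84.1, -78.8]] foot top [[-84.2, -76.7]]
entry inner edges [[-107.6, -66.7], [-59.1, -66.7]]
bend starts [[-110.9, -13.0], [-55.1, -13.0]] entry ends [[-109.7, -30.6], [-58.8, -29.8]]
other big [[-134.6, -183.9]]
plate edge [[-127.3, -123.9], [144.5, -124.5]]
inner exit rail end [[17.1, 57.2], [17.5, 52.1]] plunger tip [[98.2, 81.4]]
```

View pics/crop2.png

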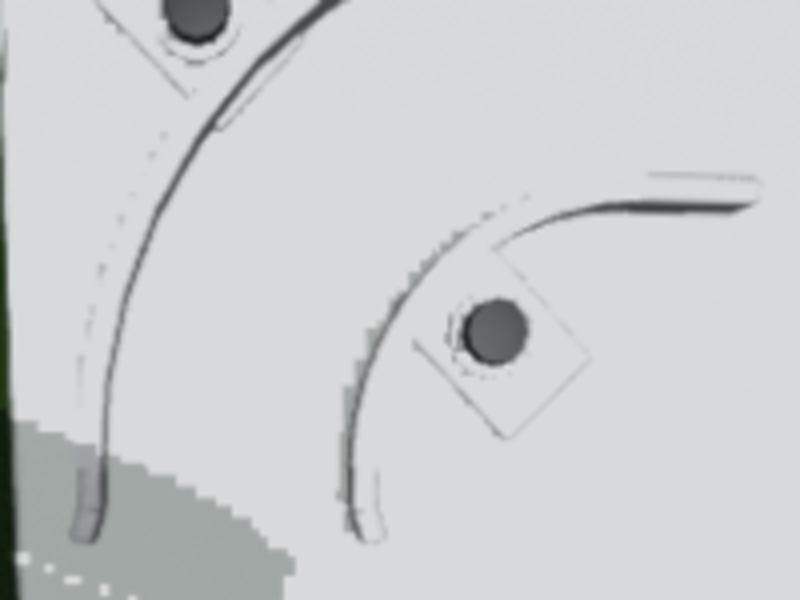

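send_rows(deltas=[[0,0,0,2,0],[0,0,0,4.5,0],[0,0,0,7,0],[0,0,0.02,9.5,0],[0,0,0.02,12,0],[0,0,0.02,14,0],[0,0,0.02,15,0],[0,0,0.02,15.5,0],[0,0,0.02,15.5,0]])

```text
time: 2.78
eef_pos: [0.487, -0.1268, 0.0358]
ee_rot: [0.689, 0.724, 0.0, 0.0]
force: [-0.2, 0.8, -0.1]
grip_width: 0.085
grip_force: 0.0
```

```bash
python3 - <<'E'
from h import *
c=now(); s=manip.sense(); print(c,W2T(c),np.round(s['force'],2))
s=snap('wrist','w2'); t=vision.snapshot('scene')['color'][150:330,230:480]
a=np.vstack([cv2.resize(s['color'][:,:,::-1],(400,300)),cv2.resize(t[:,:,::-1],(400,288))]); cv2.imwrite('pics/c3.png',a)
E
```

```text
[ 0.48697027 -0.12678162  0.03579626  0.04963487] [-84.67854806 -79.6616513 ] [-0.15  0.77 -0.09]
```

View pics/c3.png

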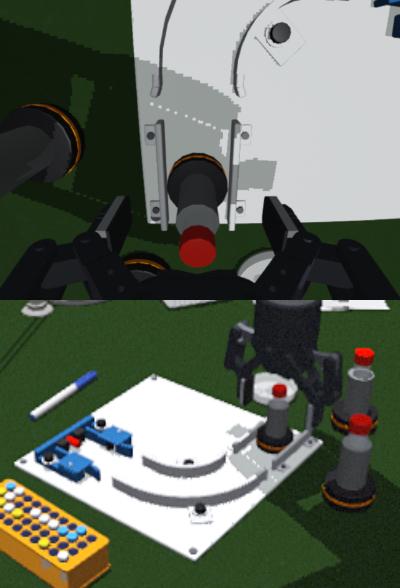

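The carrier stands between the open pads (wrist view, cap at about (198,248)), with the fingers clear of the rails. Closing gently.

send_rows(deltas=[[0.3,0,0,0,0],[0.5,0,0,0,0],[0.65,0,0,0,0],[0.75,0,0,0,0],[0.85,0,0,0,0],[0.95,0,0,0,0],[1,0,0,0,0],[1,0,0,0,0]], grip_force=25)

```text
time: 3.88
eef_pos: [0.487, -0.1265, 0.0357]
ee_rot: [0.689, 0.725, 0.0, 0.0]
force: [-0.3, 0.9, 6.1]
grip_width: 0.0255
grip_force: 26.4
```

```bash
python3 - <<'E'
from h import *
c=now(); s=manip.sense(); print(s['time'],c,W2T(c),np.round(s['force'],2),np.round(s['ft_torque'],3),s['grip_width'],s['grip_force'])
E
```

```text
3.875 [ 0.48701174 -0.12652369  0.03570645  0.0500003 ] [-84.62416079 -79.40614067] [-0.28  0.87  6.1 ] [ 0.122  0.195 -0.023] 0.02551413716749345 26.375598907470703
```

send_rows(deltas=[[1,0,0,-0.02,0],[1,0,0,-0.02,0],[1,0,0,-0.02,0]])

```text
time: 4.25
eef_pos: [0.4869, -0.1265, 0.0357]
ee_rot: [0.689, 0.725, -0.0, -0.0]
force: [0.8, -0.6, 0.3]
grip_width: 0.0254
grip_force: 26.0
```

send_rows(deltas=[[1,0.2,0,0,0],[1,0.5,0,0,0],[1,0.8,0,0,0],[1,1.1,0,0,0],[1,1.4,0,0,0],[1,1.7,0,0,0],[1,2.0,0,0,0]])

```text
time: 5.12
eef_pos: [0.4859, -0.1063, 0.0358]
ee_rot: [0.689, 0.725, -0.0, -0.0]
force: [-0.8, 0.4, -1.8]
grip_width: 0.0252
grip_force: 25.9
```

```bash
python3 - <<'E'
from h import *
for i in range(4):
    c=now(); s=manip.sense(); print(s['time'],W2T(c),c[2],np.round(s['force'],2)); vision.snapshot('top') if i<3 else 0
E
```

```text
5.125 [-84.72483874 -59.15952548] 0.035777358542206386 [-0.75  0.4  -1.8 ]
5.175 [-84.78658627 -58.91329173] 0.03578262177869019 [-0.18 -0.04 -1.37]
5.225 [-84.71430938 -59.08751067] 0.03579995546441697 [-0.05  0.42 -2.27]
5.275 [-84.68808518 -59.24180888] 0.03579246000696713 [ 0.38 -0.42 -2.4 ]
```

send_rows(deltas=[[1,0.2,0,0.012,0],[1,0.5,0,0.012,0],[1,0.8,0,0.012,0],[1,1.1,0,0.012,0],[1,1.3,0,0.012,0],[1,1.5,0,0.012,0],[1,1.5,0,0.012,0]])

```text
time: 6.15
eef_pos: [0.4852, -0.0914, 0.0357]
ee_rot: [0.689, 0.725, 0.0, -0.0]
force: [-0.1, 0.5, 2.2]
grip_width: 0.025
grip_force: 26.2
```

```bash
cat > st.py <<'E'
from h import *
for i in range(3):
    c=now(); s=manip.sense(); f=s['force']; print(s['time'],np.round(W2T(c),2),round(c[2],5),'F track',np.round(f[:2]@d['R'],2),round(f[2],2),'w',round(s['grip_width'],4)); vision.snapshot('top') if i<2 else 0
E
python3 st.py
```

```text
6.15 [-84.65 -44.24] 0.03572 F track [-0.03  0.48] 2.21 w 0.025
6.2 [-84.65 -44.3 ] 0.03573 F track [0.6 0.5] 1.96 w 0.0251
6.25 [-84.64 -44.34] 0.03572 F track [-0.    1.91] 3.6 w 0.0252
```

send_rows(deltas=[[1,0.3,0,0,0],[1,0.65,0,0,0],[1,1.0,0,0,0],[1,1.35,0,0,0],[1,1.7,0,0,0],[1,2.05,0,0,0],[1,2.4,0,0,0],[1,2.75,0,0,0],[1,3.1,0,0,0],[1,3.5,0,0,0],[1,3.9,0,0,0],[1,4.2,0,0,0],[1,4.4,0,0,0]])

```text
time: 7.88
eef_pos: [0.483, -0.0474, 0.0357]
ee_rot: [0.689, 0.725, 0.0, 0.0]
force: [0.8, -0.8, 5.0]
grip_width: 0.0256
grip_force: 26.5
```

```bash
python3 st.py; python3 - <<'E'
from h import *
# bend plan from cmd (-85+dx,0) ; s shift; in tool axes at call start
def plan(start,pts):
    c=np.r_[T2W(start[0],start[1]),0,np.deg2rad(start[2])+float(d['th'])]
    for p in pts: print([1]+[round(v,2 if i<3 else 3) for i,v in enumerate(rel(c,p[0],p[1],0,p[2]))])
s=1.7
arc=lambda a:(-5-80*np.cos(np.deg2rad(a))+0,s+80*np.sin(np.deg2rad(a)),-a)
A=np.linspace(2.5,30,12); plan((-84.8,0,0),[arc(a) for a in A])
snap('wrist','w3')
E
```

```text
7.875 [-84.66  -0.15] 0.03571 F track [ 0.73 -0.82] 4.96 w 0.0256
7.925 [-8.464e+01 -2.000e-02] 0.03571 F track [0.37 0.37] 5.32 w 0.0256
7.975 [-8.47e+01 -4.00e-02] 0.03569 F track [-0.87  1.85] 5.1 w 0.0254
[1, 0.52, -0.01, 0.0, 0.044]
[1, 0.87, 0.01, 0.0, 0.087]
[1, 1.21, 0.05, 0.0, 0.131]
[1, 1.56, 0.1, 0.0, 0.175]
[1, 1.9, 0.17, 0.0, 0.218]
[1, 2.24, 0.25, 0.0, 0.262]
[1, 2.58, 0.35, 0.0, 0.305]
[1, 2.91, 0.46, 0.0, 0.349]
[1, 3.23, 0.59, 0.0, 0.393]
[1, 3.55, 0.73, 0.0, 0.436]
[1, 3.86, 0.88, 0.0, 0.48]
[1, 4.17, 1.05, 0.0, 0.524]
```

View pics/w3.png

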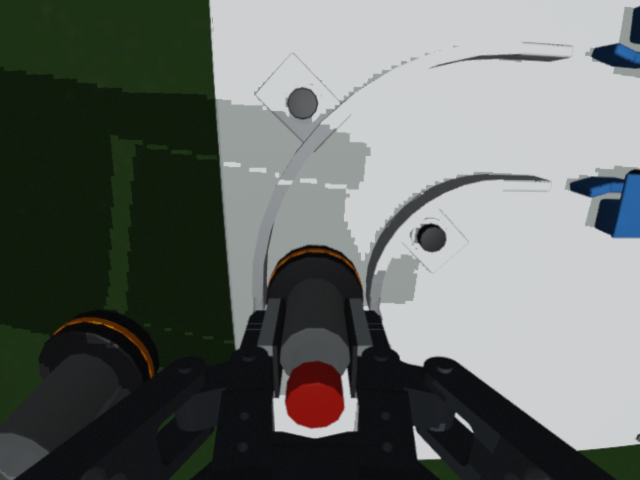

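The carrier sits at the mouth of the bend between the rails. The outer exit rail ends at (572,50) and the inner one at (550,186), and the lane runs straight to the blue funnel at right.

```bash
python3 - <<'E'
from h import *
w=load('w3')
im=cv2.imread('pics/w3.png')
cv2.imwrite('pics/crop4.png',cv2.resize(im[20:220,480:640],(640,800))[:,:] if 0 else cv2.resize(im[30:210,500:640],(466,600),interpolation=cv2.INTER_CUBIC))
tr=lambda c,z:np.round([W2T(p) for p in pix2w(w,c,z)],1).tolist()
print(tr([(550,43),(550,55),(530,181),(530,190)],.022), 'funnel tips',tr([(597,55),(575,188)],.025))
E
```

```text
[[8.4, 111.6], [9.1, 107.1], [8.4, 56.2], [9.1, 52.3]] funnel tips [[27.5, 108.0], [28.0, 54.1]]
```

View pics/crop4.png

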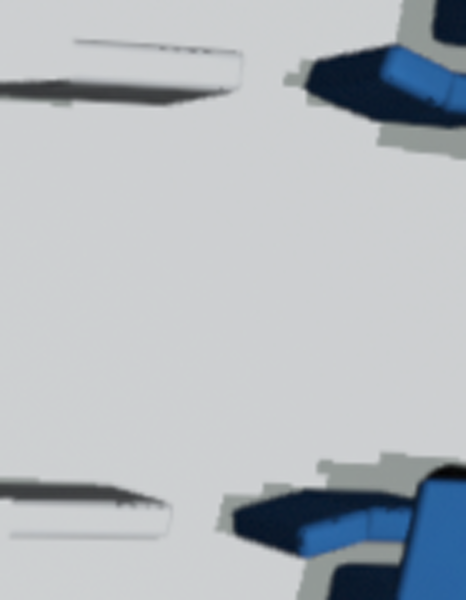

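send_rows(deltas=[[1,0.3,0,-0.008,0.02],[1,0.55,0,-0.008,0.044],[1,0.88,0.01,-0.008,0.087],[1,1.22,0.05,-0.008,0.131],[1,1.57,0.1,-0.008,0.175],[1,1.91,0.17,-0.008,0.218],[1,2.25,0.25,-0.008,0.262],[1,2.59,0.35,-0.008,0.305],[1,2.92,0.46,-0.008,0.349],[1,3.24,0.59,-0.008,0.393],[1,3.56,0.73,-0.008,0.436],[1,3.87,0.88,-0.008,0.48],[1,4.18,1.05,-0.008,0.524],[1,4.18,1.05,-0.008,0.524]])

```text
time: 9.78
eef_pos: [0.4913, -0.005, 0.0357]
ee_rot: [0.853, 0.521, -0.0, -0.0]
force: [0.2, 0.7, 2.9]
grip_width: 0.0255
grip_force: 26.3
```

```bash
python3 st.py; cat > plan.py <<'E'
from h import *
s=1.8
def plan(c,pts):
    for p in pts: print([1]+[round(v,2 if i<3 else 3) for i,v in enumerate(rel(c,p[0],p[1],0,p[2]))])
def adv(c,row): # apply a sent row to cmd (X,Y,0,yaw)
    a=c[3]; ey=np.array([np.cos(a),np.sin(a)]); ex=np.array([-ey[1],ey[0]])
    return np.r_[c[:2]+(ex*row[0]+ey*row[1])/100,0,a-row[2]]
arc=lambda a:(-5-80*np.cos(np.deg2rad(a)),s+80*np.sin(np.deg2rad(a)),-a)
c0=np.r_[T2W(-84.8,0),0,float(d['th'])]
c1=adv(c0,(4.18,1.05,.524))
E
python3 - <<'E'
from plan import *
print(W2T(c1)); plan(c1,[arc(a) for a in np.arange(32.5,61,2.5)])
E
```

```text
9.775 [-74.21  41.76] 0.0357 F track [0.25 0.66] 2.86 w 0.0255
9.825 [-74.22  41.62] 0.03572 F track [-0.04 -0.09] 3.9 w 0.0251
9.875 [-74.24  41.55] 0.03571 F track [0.68 1.07] 2.58 w 0.0256
[-74.3  41.8]
[1, 0.35, 0.01, 0.0, 0.043]
[1, 0.7, 0.03, 0.0, 0.087]
[1, 1.04, 0.07, 0.0, 0.13]
[1, 1.39, 0.12, 0.0, 0.174]
[1, 1.73, 0.19, 0.0, 0.218]
[1, 2.07, 0.27, 0.0, 0.261]
[1, 2.41, 0.37, 0.0, 0.305]
[1, 2.74, 0.48, 0.0, 0.349]
[1, 3.06, 0.61, 0.0, 0.392]
[1, 3.38, 0.75, 0.0, 0.436]
[1, 3.69, 0.9, 0.0, 0.48]
[1, 4.0, 1.07, 0.0, 0.523]
```

Free sliding, with no lateral force. Next 30° of the bend.

send_rows(deltas=[[1,0.35,0.01,-0.002,0.043],[1,0.7,0.03,-0.002,0.087],[1,1.04,0.07,-0.002,0.13],[1,1.39,0.12,-0.002,0.174],[1,1.73,0.19,-0.002,0.218],[1,2.07,0.27,-0.002,0.261],[1,2.41,0.37,-0.002,0.305],[1,2.74,0.48,-0.002,0.349],[1,3.06,0.61,-0.002,0.392],[1,3.38,0.75,-0.002,0.436],[1,3.69,0.9,-0.002,0.48],[1,4.0,1.07,-0.002,0.523],[1,4.0,1.07,-0.002,0.523]])

```text
time: 11.5
eef_pos: [0.5193, 0.0254, 0.0357]
ee_rot: [0.959, 0.283, 0.0, 0.0]
force: [0.9, -0.4, 2.9]
grip_width: 0.0253
grip_force: 26.2
```

```bash
python3 st.py; echo "c2=adv(c1,(4.0,1.07,.523))">>plan.py
python3 - <<'E'
from plan import *
print(W2T(c2)); plan(c2,[arc(a) for a in np.arange(62.5,91,2.5)])
E
```

```text
11.5 [-44.75  70.67] 0.03573 F track [ 0.91 -0.45] 2.92 w 0.0253
11.55 [-44.85  70.64] 0.03573 F track [0.7  0.66] 2.54 w 0.0251
11.6 [-44.91  70.6 ] 0.03573 F track [0.57 2.12] 1.54 w 0.0255
[-45.02177827  71.07927137]
[1, 0.35, 0.01, 0.0, 0.044]
[1, 0.7, 0.03, 0.0, 0.087]
[1, 1.05, 0.07, 0.0, 0.131]
[1, 1.39, 0.12, 0.0, 0.175]
[1, 1.73, 0.19, 0.0, 0.218]
[1, 2.07, 0.27, 0.0, 0.262]
[1, 2.41, 0.37, 0.0, 0.306]
[1, 2.74, 0.48, 0.0, 0.349]
[1, 3.06, 0.61, 0.0, 0.393]
[1, 3.38, 0.75, 0.0, 0.437]
[1, 3.7, 0.91, 0.0, 0.48]
[1, 4.0, 1.07, 0.0, 0.524]
```

send_rows(deltas=[[1,0.35,0.0,0,0.044],[1,0.7,0.02,0,0.087],[1,1.05,0.05,0,0.131],[1,1.39,0.1,0,0.175],[1,1.73,0.17,0,0.218],[1,2.07,0.25,0,0.262],[1,2.41,0.35,0,0.306],[1,2.74,0.46,0,0.349],[1,3.06,0.59,0,0.393],[1,3.38,0.73,0,0.437],[1,3.7,0.89,0,0.48],[1,4.0,1.05,0,0.524],[1,4.0,1.05,0,0.524]])

```text
time: 13.22
eef_pos: [0.5585, 0.0382, 0.0357]
ee_rot: [1.0, 0.025, 0.0, -0.0]
force: [0.6, -0.3, 2.5]
grip_width: 0.0252
grip_force: 26.1
```

```bash
python3 st.py; echo "c3=adv(c2,(4.0,1.05,.524))">>plan.py
python3 - <<'E'
from plan import *
print(W2T(c3)); plan(c3,[(42,82,-90),(62,82,-90)])
t=snap('top','t4'); im=cv2.imread('pics/t4.png')[170:250,275:385]
snap('wrist','w4'); w=cv2.imread('pics/w4.png')
cv2.imwrite('pics/c5.png',np.vstack([cv2.resize(im,(440,320),interpolation=cv2.INTER_CUBIC),cv2.resize(w,(440,280),interpolation=cv2.INTER_AREA)]))
E
```

```text
13.225 [-4.9  81.46] 0.03571 F track [ 0.54 -0.33] 2.53 w 0.0252
13.275 [-5.02 81.48] 0.03573 F track [1.46 1.07] 0.86 w 0.0254
13.325 [-5.1  81.47] 0.03573 F track [0.66 0.1 ] 0.96 w 0.0252
[-5.13291753 81.99388494]
[1, 4.71, -0.0, 0.0, -0.0]
[1, 6.71, -0.0, 0.0, -0.0]
```

View pics/w4.png

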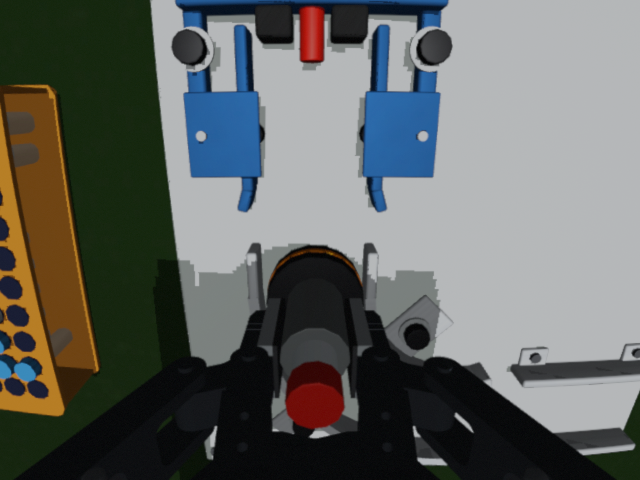

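The dock is straight ahead, with rollers at (262,133) and (362,133), the plunger tip at (312,62) and the funnel walls at about x=260 and 367.

```bash
python3 - <<'E'
from h import *
w=load('w4')
tr=lambda c,z:np.round([W2T(p) for p in pix2w(w,c,z)],1).tolist()
print('rollers',tr([(264,133),(360,133)],.016),'walls',tr([(252,60),(373,60)],.025),'plunger',tr([(312,62)],.016),'pads',tr([(275,42),(350,42)],.016),'exit rails',tr([(260,260),(365,260)],.022),'carrier cap',tr([(315,395)],.09))
E
```

```text
rollers [[70.8, 101.8], [70.8, 61.4]] walls [[98.4, 104.3], [98.4, 58.3]] plunger [[98.6, 81.6]] pads [[106.2, 96.3], [106.2, 66.5]] exit rails [[15.6, 105.1], [15.6, 57.7]] carrier cap [[-0.3, 80.3]]
```

send_rows(deltas=[[1,0.3,0,0.003,0],[1,0.7,0,0.003,0],[1,1.1,0,0.003,0],[1,1.5,0,0.003,0],[1,1.9,0,0.003,0],[1,2.3,0,0.003,0],[1,2.7,0,0.003,0],[1,3.1,0,0.003,0],[1,3.5,0,0.003,0],[1,3.9,0,0.003,0],[1,4.3,0,0.003,0],[1,4.7,0,0.003,0],[1,5.1,0,0.003,0],[1,5.4,0,0.003,0],[1,5.4,0,0.003,0]])

```text
time: 15.3
eef_pos: [0.6128, 0.041, 0.0358]
ee_rot: [1.0, 0.025, 0.0, -0.0]
force: [1.4, 0.7, 2.0]
grip_width: 0.0255
grip_force: 26.0
```

```bash
python3 st.py
```

```text
15.3 [49.47 81.55] 0.03576 F track [1.44 0.65] 2.01 w 0.0255
15.35 [49.26 81.53] 0.03576 F track [ 0.78 -0.3 ] 0.95 w 0.0252
15.4 [49.12 81.55] 0.03576 F track [-0.3   0.12] 1.45 w 0.0256
```

send_rows(deltas=[[1,0.2,0,0,0],[1,0.4,0,0,0],[1,0.6,0,0,0],[1,0.8,0,0,0],[1,1.0,0,0,0],[1,1.2,0,0,0],[1,1.3,0,0,0]])

```text
time: 16.27
eef_pos: [0.6253, 0.0417, 0.0357]
ee_rot: [1.0, 0.025, -0.0, -0.0]
force: [-3.0, 2.6, 5.3]
grip_width: 0.0252
grip_force: 26.5
```

```bash
python3 st.py
```

```text
16.275 [61.99 81.62] 0.03575 F track [-2.87  2.74] 5.33 w 0.0252
16.325 [62.11 81.6 ] 0.03578 F track [-3.19  2.84] 4.06 w 0.025
16.375 [62.04 81.56] 0.03576 F track [-2.14  2.59] 4.38 w 0.0251
```

send_rows(deltas=[[1,0.1,-0.03,-0.006,0],[1,0.25,-0.04,-0.006,0],[1,0.4,-0.04,-0.006,0],[1,0.5,-0.04,-0.006,0],[1,0.6,-0.04,-0.006,0]])

```text
time: 17.0
eef_pos: [0.6315, 0.0423, 0.0357]
ee_rot: [1.0, 0.025, 0.0, 0.0]
force: [-2.1, 1.1, 1.3]
grip_width: 0.0252
grip_force: 26.3
```

```bash
python3 st.py
```

```text
17.0 [68.19 81.91] 0.03575 F track [-2.06  1.22] 1.28 w 0.0252
17.05 [68.35 81.92] 0.0358 F track [-1.88  2.61] 0.29 w 0.0253
17.1 [68.28 81.92] 0.03575 F track [-0.06  1.45] -0.45 w 0.0248
```

Nearly past the rollers. Continuing in small steps.

send_rows(deltas=[[1,0.15,-0.02,0.003,0],[1,0.3,-0.02,0.003,0],[1,0.45,-0.02,0.003,0],[1,0.6,-0.02,0.003,0],[1,0.7,-0.02,0.003,0]])

```text
time: 17.73
eef_pos: [0.6386, 0.0428, 0.0358]
ee_rot: [1.0, 0.025, 0.0, 0.0]
force: [-0.3, 0.7, -0.8]
grip_width: 0.0249
grip_force: 26.0
```

```bash
python3 st.py
```

```text
17.725 [75.3  82.13] 0.03579 F track [-0.22  0.71] -0.81 w 0.0249
17.775 [75.37 82.09] 0.03577 F track [1.47 0.29] -2.11 w 0.0252
17.825 [75.39 82.12] 0.03582 F track [0.88 1.33] -0.51 w 0.0255
```

send_rows(deltas=[[1,0.1,0,0.009,0],[1,0.2,0,0.009,0],[1,0.3,0,0.009,0],[1,0.4,0,0.009,0],[1,0.45,0,0.009,0]])

```text
time: 18.45
eef_pos: [0.6429, 0.0431, 0.0357]
ee_rot: [1.0, 0.025, 0.0, -0.0]
force: [-0.4, 1.1, 1.4]
grip_width: 0.0253
grip_force: 26.2
```

```bash
python3 st.py; python3 - <<'E'
from h import *
snap('wrist','w5');print(np.round(manip.sense()['joint_pos'],2))
E
```

```text
18.45 [79.64 82.13] 0.03573 F track [-0.33  1.08] 1.39 w 0.0253
18.5 [79.62 82.17] 0.03573 F track [0.76 1.37] 1.01 w 0.0253
18.55 [79.69 82.13] 0.03578 F track [0.9  0.94] 1.03 w 0.0252
[0.02 0.7  1.75 0.   0.69 1.54]
```

View pics/w5.png

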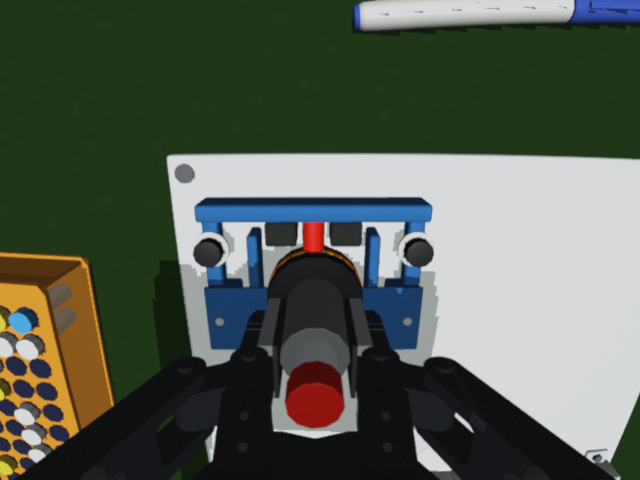

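The foot is past the rollers with its front touching the red plunger (314,248), and it is about 3 mm short of the black pads. Nudging it on by a millimetre.

send_rows(deltas=[[1,0.05,0,0,0],[1,0.1,0,0,0],[1,0.15,0,0,0],[1,0.15,0,0,0]])

```text
time: 19.1
eef_pos: [0.6444, 0.0432, 0.0357]
ee_rot: [1.0, 0.025, 0.0, -0.0]
force: [-0.8, 2.8, 3.7]
grip_width: 0.0254
grip_force: 26.4
```

```bash
python3 st.py
```

```text
19.1 [81.1  82.17] 0.03574 F track [-0.61  2.86] 3.66 w 0.0254
19.15 [81.08 82.16] 0.03575 F track [0.24 2.99] 4.02 w 0.0253
19.2 [81.04 82.19] 0.03571 F track [-0.19  2.88] 4.34 w 0.0252
```

send_rows(deltas=[[1,0,-0.03,-0.006,0],[1,0,-0.03,-0.006,0],[0.9,0,-0.03,-0.006,0],[0.8,0,-0.03,-0.006,0],[0.7,0,-0.03,-0.006,0],[0.6,0,-0.03,-0.006,0],[0.5,0,-0.03,-0.006,0],[0.5,0,-0.03,-0.006,0],[0.5,0,-0.03,-0.006,0]])

```text
time: 20.32
eef_pos: [0.6443, 0.0434, 0.0357]
ee_rot: [1.0, 0.025, -0.0, 0.0]
force: [-0.5, 0.4, 0.8]
grip_width: 0.0427
grip_force: 0.0
```

```bash
python3 st.py
```

```text
20.325 [80.97 82.38] 0.0357 F track [-0.44  0.41] 0.8 w 0.0427
20.375 [81.01 82.4 ] 0.03575 F track [ 0.6  -0.02] 0.3 w 0.0427
20.425 [81.01 82.43] 0.03574 F track [-0.19  0.84] -0.72 w 0.0426
```

Released. Lifting straight up.

send_rows(deltas=[[0.5,0,0,-0.5,0],[0.5,0,0,-1.5,0],[0.5,0,0,-3,0],[0.5,0,0,-5,0],[0.5,0,0,-7,0],[0.5,0,0,-9,0],[0.5,0,0,-12,0],[0.5,0,0,-15,0],[0.5,-3,0,-17,0],[0.5,-6,0,-17,0],[0.5,-9,0,-17,0],[0.5,-9,0,-17,0]])

```text
time: 21.92
eef_pos: [0.5528, 0.0389, 0.2071]
ee_rot: [1.0, 0.025, 0.0, -0.0]
force: [0.8, -0.7, -0.5]
grip_width: 0.0429
grip_force: 0.0
```

```bash
python3 st.py; python3 - <<'E'
from h import *
snap('wrist','w6')
E
```

```text
21.925 [-10.62  82.53] 0.2071 F track [ 0.81 -0.69] -0.45 w 0.0429
21.975 [-9.   82.45] 0.20711 F track [ 1.39 -1.17] 0.64 w 0.043
22.025 [-8.2  82.45] 0.20693 F track [ 1.   -0.55] 1.21 w 0.0426
```

View pics/w6.png

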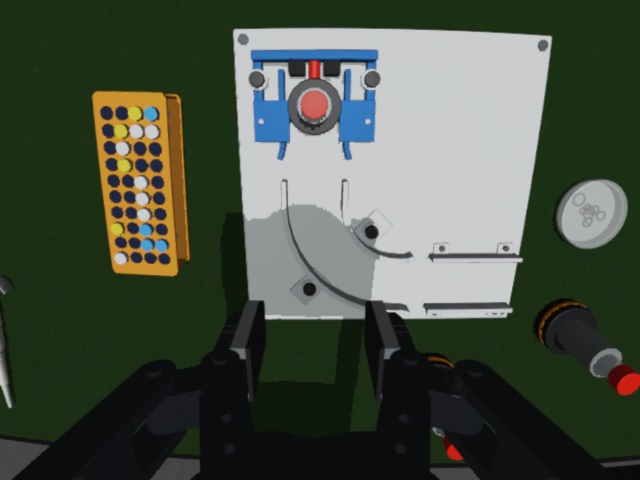

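The carrier is upright in the dock at (314,106), its front on the plunger at (314,79), just short of the pads. The bystanders have not moved.

```bash
python3 - <<'E'
from h import *
w=load('w6')
tr=lambda c,z:np.round([W2T(p) for p in pix2w(w,c,z)],1).tolist()
print('cap',tr([(314.5,104)],.09),'foot',tr([(314.5,107)],.024),'foot front',tr([(314,79)],.024),'pads',tr([(297,76),(331,76)],.02))
im=cv2.imread('pics/w6.png')
cv2.imwrite('pics/crop7.png',cv2.resize(im[40:165,240:390],(720,600),interpolation=cv2.INTER_CUBIC))
E
```

```text
cap [[82.0, 81.4]] foot [[81.4, 81.4]] foot front [[103.4, 81.8]] pads [[106.1, 95.8], [106.1, 67.8]]
```

View pics/crop7.png

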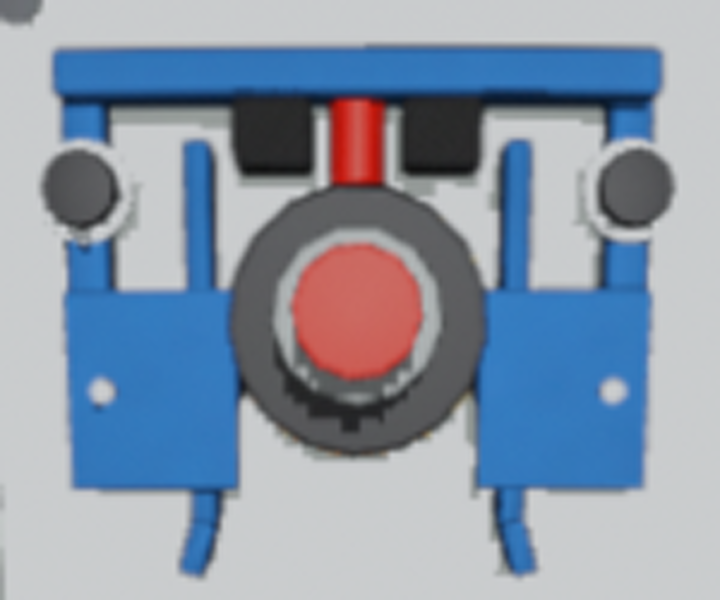

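The close-up shows the foot past both rollers, pressing the plunger and just clear of the pads (about 2.7 mm, as expected when docked). Handing in.

```bash
python3 -c "
from station import manip
print(manip.sign_off())"
```

```text
the job is handed in; nothing more can be done
None
```

The carrier is in the dock past the rollers, pressing in the red plunger, and has been let go; the job was handed in at about 22 s of robot time, with the bystanders where they were. Just after the grasp I set the grip slightly high, so for about 2 cm of the entry lane the carrier's weight was partly or wholly off the track (perhaps 0.1 mm up) before I lowered it.

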